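# Release the locked centrifuge lid with the emergency pin

## Task

The power is off and the benchtop centrifuge is locked shut with the samples inside. Take the release pin (the one with the flat paddle handle) from the tool block, feel its tip down through the small access hole in the centrifuge's front ledge and the guide bore hidden under it, and press the spring catch below gently, just until it trips and the lid swings up by itself, without ever forcing the pin. Then draw the pin out and put it back, fully home, in the hole of the tool block it came from, leaving everything else undisturbed.

Things in the scene. Friction and masses are not known exactly. Their poses are not given: they have to be found in the camera images.
- pin_grip (a point): Release pin, 116 mm long, 50 g, upright in a bore of the tool block. This point: centre of its flat black paddle handle (26 along its x, 12 along its y, 40 along its z; grip across the 12), 96 above the tip. Its z points up along the pin. Below the handle: neck 8 dia, 10 long, then a collar 18 dia, 4 thick (its underside 62 above the tip) that rests on the block when fully home.
- pin_tip (a point): Very tip of the release pin, on its axis. The round steel shaft below the collar is 6 mm in diameter and 62 long; its end is rounded like a ball (3 mm radius).
- pin: The whole release pin; the origin and axes are those of its tip (see pin_tip), z up along the pin.
- centrifuge: Cream benchtop centrifuge with navy base, 335 (x) x 250 (y) x 170 mm to its flat deck, bolted down. Origin: on the bench, 155 behind its front face, mid-width; x points from front to back. Front ledge (display, keypad, access hole) is 100 deep; behind it the grey lid, top at 202. With it counts all it carries: lid, guide plate and hidden catch, which are spoilt if pressed with more than 30 N.
- access_hole (a point): Centre of the mouth of the oblong access hole (12 along x, 26 mm along y), straight down through the 4 mm thick ledge, 170 above the bench, mid-width, 60 in front of the lid. Axes as the centrifuge's. 16 to 21 mm below the mouth lies the lock's guide plate with a 9 mm round bore, up to 7 mm off centre to either side along y (differs each time, is not measured).
- lid (a joint): Lid hinge at the back of the centrifuge: 0 rad shut and locked, 1.2 rad fully open. Once the catch trips, a damped spring swings the lid up to 1.2 rad in about 1.5 s and holds it there; its front edge moves up and away to the back.
- lid_front (a point): Middle of the lid's front edge; the lid is 225 x 236 x 20 mm. The spring catch that holds it: a flat steel pad (18 along x, 34 along y) under the guide plate, 24 to 38 mm below the mouth of the access hole (differs each time, is not measured). It gives from about 5 N, trips after 6 to 9 mm more at about 7 N and comes to a hard stop 11 mm from first touch; the lid then swings up at once.
- block: Grey tool block, 130 (x) x 60 (y) x 70 mm, fixed to the bench, origin centre of its underside. Two upright bores, 8 mm in diameter and 66 deep, at x = -35 and +35 mm on its middle line: one holds the release pin, the other the rotor key (either way round).
- key_grip (a point): Rotor key standing in the other bore of the tool block: centre of its black T-bar (12 dia, 70 long along its y), 98 mm above the bench. Not needed; leave it alone.
- rack: White tube rack with eight blue-capped tubes, 150 (x) x 70 (y) x 88 mm, loose; origin centre of its underside. Leave it alone.
- bottle: White round bottle, 64 mm diameter, 150 mm high, loose; origin centre of its underside. Leave it alone.
- tip_box: Pipette-tip box, grey with a clear lid, 85 (x) x 120 (y) x 78 mm, loose; origin centre of its underside. Leave it alone.
Not all that is in view belongs to the job. Of the things that look like the pin, the smallest one is meant.

How it is judged (in metres and radians):
On the way, in this order (a step that is already met when the one before it is completed fails the run):
1. the pin's tip is through the access hole and the guide bore (at least 22 mm down) with the lid still locked (z of pin_tip in the frame of access_hole below -0.022 m and horizontal distance between pin_tip and access_hole below 0.012 m and value of joint lid below 0.03 rad), for 0.1 s.
2. the lid springs open with the pin in the access hole (z of pin_tip in the frame of access_hole below -0.015 m and horizontal distance between pin_tip and access_hole below 0.014 m and value of joint lid above 0.08 rad).
At the end, for the whole second after the job is handed in: the lid stands open (more than 1.0 rad), and the pin stands released, upright (within 0.1 rad) and at rest in the bore of the tool block it came from, its handle within 8 mm of where it started (value of joint lid above 1 rad and distance of pin_grip from where it was at the start of the episode below 0.008 m and angle between pin_grip's own z axis and vertical below 0.1 rad and linear speed of pin below 0.02 m/s); the robot touches nothing.
It fails at once if the pin is forced: it presses on the centrifuge or its catch with more than 30 N (contact force between pin and centrifuge above 30 N).
It fails at once if the rotor key is moved by more than 20 mm (distance of key_grip from where it was at the start of the episode above 0.02 m).
It fails at once if the tube rack, the bottle or the tip box is moved by more than 20 mm (distance of any of rack, bottle, tip_box from where it was at the start of the episode above 0.02 m).
It also fails if it takes over 64 s, if anything falls off the work surface, if the arm or the gripper's body presses on something with over 40 N, if the wrist force passes 120 N, or if a joint passes its speed limit or range.

## Robot

A 6-joint arm with a two-finger parallel gripper is mounted at the origin on the work surface. World frame = base frame: x ahead of the robot, y to its left, z up, the work surface at z = 0. Lengths are in mm, angles in rad, forces in N, time in s.
With the tool pointing down it reaches from about 400 to 925 mm from the base axis. Payload 12.5 kg.
Tool frame: the origin (TCP) lies midway between the tips of the shut fingers; the grasp point (between the pads) lies 19 mm behind it; z points along the fingers, y is the line along which they close (so a half turn about z gives the same grasp; the last joint's range is limited). The gripper opens to 95 mm and grips with 3 to 60 N. Pads are 20 mm wide; open, the fingers measure 119 mm over their backs; the gripper's body (75 mm by 180 mm) begins 59 mm behind the grasp point.
Start: joints at [-0.106, 0.491, 1.559, -0, 1.092, -0.106], TCP at [625.017, 0.021, 214.661] pointing down, gripper open.
Joint ranges: [-3.1, 3.1], [-0.84, 2.19], [0.05, 2.79], [-1.13, 4.28], [0.06, 2.93], [-2.69, 2.69]. Speed limits (rad/s): [2.22, 2.22, 2.79, 3.14, 3.14, 3.14].

## Interface

Orientations are given as [roll, pitch, yaw] about the fixed x, y, z axes, in that order (R = Rz(yaw) Ry(pitch) Rx(roll)).
In Python, from cell import readout, eyes, env gives the robot as it stands.
- The arm moves only by the tool move_arm, never from a script. Its argument "plan" is a list of rows, each a list of 3 entries, a list of its own where there are three numbers: the turn, a rotation vector about the tool's x, y, z in degrees, then the shift along the tool's x, y, z in m, then the gripper command: -1 is shut, 1 is fully open, values between are in proportion. In form: [[[ax, ay, az], [x, y, z], jaw], ...]. A call has 1 to 5 rows; each row is the pose to reach, as a shift and turn from the pose commanded when the call began, along the tool's axes at that moment; what a row does not reach only later rows make up. A row lasts 1/8 s, in which the tool goes at most 62.5 mm and 10.7 degrees, less where a joint would pass 70% of its speed; a pose out of reach is approached as far as the arm can. A call with a gripper value outside its range is refused whole. The fingers move at their own pace and stop on an object; the grip force is fixed at half the most. Time passes only in rows, so rows that repeat a pose let the fingers close. It gives the time, the measured TCP pose, the force, the opening and the grip force at its end, in the units of the state.
- readout.state(): the state, without advancing time (a new reading comes with each control period).
- eyes.read_camera(name): name is "scene" or "side" or "wrist"; returns a dict with "img" (384x512x3 uint8, red, green, blue), "K" (3x3 intrinsics, pixels), "dist" ([k1, k2, p1, p2, k3] as OpenCV has them; the pictures are not rectified), "extrinsics" (4x4, takes a point from camera to world coordinates). Camera axes: x right, y up, looking along -z (the intrinsics and any distortion apply to the point x, -y, -z); pixel columns grow to the right and rows downward; lengths in mm; the calibration is good to about 2 mm. A picture is of the moment at which its call begins. There is no depth.
- env.job_done(): hands the job in; it is judged then, once.
Trained networks look in a picture, given as the dict that the camera call returned (one of the last four; its "shot" number tells which), for a name from the list of things; names that differ only in an ending like _2 or _b are one class to them, and where a whole thing is asked for, a point or a joint stands for the part that bears it (a point fixed in the world has none). Each returns a list of dicts, best first, with "score" (0 to 1); they miss things now and then, are a little off and sometimes report something else, mostly with a low value. They report only what shows in the picture. A call takes as long as a camera call. They do not tell look-alikes from the thing itself.
- eyes.cut_out(picture, name): "mask" (384x512 bool, what is visible of it) and "uv" ([column, row] in pixels, amid what is visible of it).
The state is a dict: "t": time; "joints": joint angles; "qvel": joint speeds; "tau": joint torques, N m; "eef_pos": TCP position; "tcp_rot": TCP orientation; "ft_force": force on the tool from outside, world axes, zero at the start; "moment": the same for the moment, N m; "opening": opening from 0.0 (shut) to 1.0 (fully open); "grip_force": force on a finger pad.
Only numpy, scipy, OpenCV 4.12 (cv2) and the standard library are available. Lean on these libraries where they do the work, as an engineer would, in place of code of your own. Each camera call takes 0.05 s, during which the arm holds its last target. There are 200 camera calls.

## Working session

There is one attempt and no reset: what is moved stays moved. The work goes in short steps, Python scripts to look and compute and a tool call to move; the robot and the scene stay as the last step left them, time stands still between calls to the robot, and variables do not carry over. Pictures are saved under pics/ and viewed, at most 11 in all, crops included, and the job is handed in when it is done.

Besides the shell and the picture viewer there is one more tool, called after ">>>" as name([rows], argument=value, ...), one row to a line, values as JSON. move_arm: Moves the arm, as the interface text tells. Its arguments: {"type":"object","properties":{"plan":{"type":"array","items":{"type":"array"}}},"required":["plan"]}

```bash
ls; mkdir -p pics
cat > h.py <<'E'
import numpy as np, cv2
from cell import readout, eyes, env
def proj(c,P):
    T=np.linalg.inv(c["extrinsics"]); p=(T[:3,:3]@np.atleast_2d(P).T).T+T[:3,3]
    p=p*[1,-1,-1]
    return cv2.projectPoints(p,np.zeros(3),np.zeros(3),np.array(c["K"],float),np.array(c["dist"],float))[0][:,0]
def ray(c,uv):
    n=cv2.undistortPoints(np.array([[uv]],float),np.array(c["K"],float),np.array(c["dist"],float))[0,0]
    E=np.array(c["extrinsics"]); d=E[:3,:3]@np.array([n[0],-n[1],-1]); return E[:3,3],d/np.linalg.norm(d)
def onz(c,uv,z):
    o,d=ray(c,uv); return o+d*(z-o[2])/d[2]
def tri(rs):
    A=0;b=0
    for o,d in rs:
        M=np.eye(3)-np.outer(d,d);A=A+M;b=b+M@o
    return np.linalg.solve(A,b)
def save(c,name): cv2.imwrite("pics/"+name,cv2.cvtColor(c["img"],cv2.COLOR_RGB2BGR))
E
python3 - <<'E'
from h import *
print(readout.state())
cs=[]
for n in ("scene","side","wrist"):
    c=eyes.read_camera(n); cs.append(c["img"])
    save(c,n+"0.png")
    for k in ("pin_grip","key_grip","access_hole","block","rack","bottle","tip_box","centrifuge"):
        print(n,k,[(round(r["score"],2),np.round(r["uv"]),int(r["mask"].sum())) for r in eyes.cut_out(c,k)][:3])
    print(np.round(c["extrinsics"],2).tolist())
E
```

```text
pics
{'t': 0.0, 'joints': array([-1.05620596e-01,  4.91567633e-01,  1.55944708e+00,  1.51018431e-05,
        1.09168746e+00, -1.05583083e-01]), 'qvel': array([ 0.00120081,  0.00088835,  0.00129826, -0.0001135 , -0.00165855,
       -0.00045158]), 'tau': array([-9.52334158e-04, -6.12640929e+01, -2.58175153e+01,  6.92750537e-02,
        4.83079045e-02, -1.38641695e-05]), 'eef_pos': array([6.24761045e+02, 3.88473644e-02, 2.14057545e+02]), 'tcp_rot': array([-3.14049072e+00, -1.30248766e-04,  1.57075177e+00]), 'ft_force': array([ 0.33167994, -0.46065321,  0.11984089]), 'moment': array([-0.01955894, -0.0276453 , -0.00455481]), 'grip_force': 0.0, 'opening': 0.9993389945010067}
scene pin_grip [(0.89, array([348., 134.]), 344), (0.65, array([378., 126.]), 297), (0.54, array([368., 158.]), 104)]
scene key_grip [(0.51, array([367., 174.]), 205)]
scene access_hole [(0.74, array([276., 210.]), 12805)]
scene block [(0.94, array([368., 187.]), 1120), (0.64, array([276., 190.]), 6286)]
scene rack [(0.91, array([141., 180.]), 1292)]
scene bottle [(0.93, array([120., 225.]), 1078)]
scene tip_box [(0.6,
[... 435 characters left out ...]
 [(0.82, array([241., 211.]), 18330)]
side block [(0.6, array([246., 322.]), 3118)]
side rack [(0.83, array([340., 166.]), 1237)]
side bottle [(0.72, array([271., 143.]), 315)]
side tip_box [(0.75, array([156., 308.]), 3683)]
side centrifuge [(0.56, array([246., 213.]), 18298)]
[[-0.95, 0.17, -0.27, 301.97], [-0.32, -0.51, 0.8, 850.37], [-0.0, 0.84, 0.54, 704.27], [0.0, 0.0, 0.0, 1.0]]
wrist pin_grip []
wrist key_grip []
wrist access_hole [(0.98, array([232., 131.]), 122843)]
wrist block []
wrist rack []
wrist bottle []
wrist tip_box []
wrist centrifuge [(0.93, array([234., 130.]), 122509)]
[[1.0, -0.0, 0.0, 625.29], [0.0, 0.96, 0.28, 80.2], [-0.0, -0.28, 0.96, 385.29], [0.0, 0.0, 0.0, 1.0]]
```

Run:
```python
import cv2,numpy as np
a=cv2.imread("pics/side0.png");b=cv2.imread("pics/scene0.png")
c=cv2.resize(a[240:384,120:376],(800,450),interpolation=cv2.INTER_CUBIC);cv2.imwrite("pics/c1.png",c)
```

```text
(no output)
```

View pics/scene0.png

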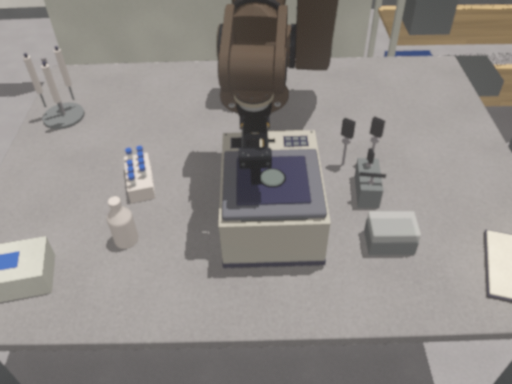

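View pics/side0.png

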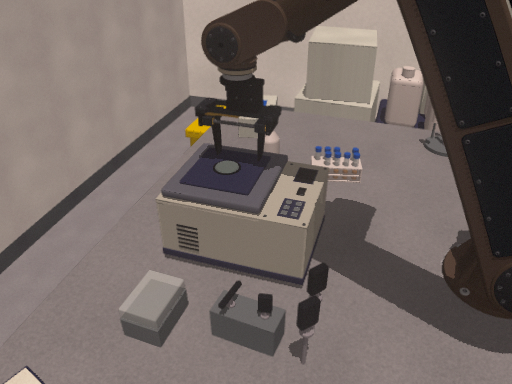

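View pics/wrist0.png

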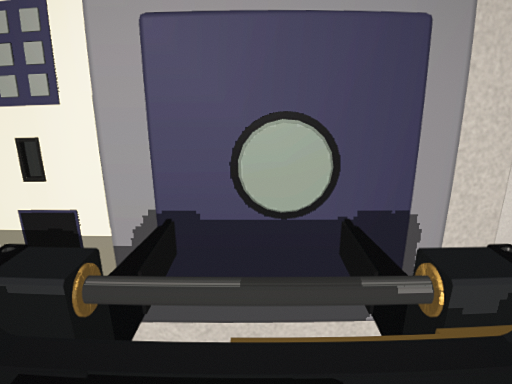

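The scene shows the pin in the block at about (371,157), with larger look-alikes standing at (348,134) and (378,126). In the side view the pin's paddle is at about (265,302). The wrist view shows the access hole at about (30,159).

Run:
```python
from h import *
C={n:eyes.read_camera(n) for n in("scene","side","wrist")}
print("hole",onz(C["wrist"],(30.5,159),170))
for z in (200,): print("hole ends",onz(C["wrist"],(29,138),170),onz(C["wrist"],(34,181),170))
img=C["wrist"]["img"]
for n in("scene","side"):
    for k in("pin_grip","key_grip"):
        for r in eyes.cut_out(C[n],k): print(n,k,round(r["score"],2),np.round(r["uv"]),onz(C[n],r["uv"],104 if k[0]=="p" else 98).round(1))
print("tri",tri([ray(C["scene"],(370.5,157)),ray(C["side"],(265.5,303))]))
r=[x for x in eyes.cut_out(C["scene"],"block") if x["score"]>.3][0]["mask"]
q=eyes.cut_out(C["side"],"block")[0]["mask"]
for n,m in(("scene",r),("side",q)):
    ys,xs=np.nonzero(m); R=cv2.boxPoints(cv2.minAreaRect(np.c_[xs,ys].astype(np.float32)));print(n,R.round(1).tolist())
# rough outlines
for n,k in(("scene","tip_box"),("scene","rack"),("scene","bottle"),("side","tip_box")):
    print(n,k,onz(C[n],eyes.cut_out(C[n],k)[0]["uv"],40).round())
print("decoys tri",tri([ray(C["scene"],(348,128)),ray(C["side"],(308,313))]),tri([ray(C["scene"],(377,127)),ray(C["side"],(308,313))]),tri([ray(C["scene"],(348,128)),ray(C["side"],(318,278))]))
```

```text
hole [465.97258901  38.79145326 170.        ]
hole ends [467.64615139  53.51209006 170.        ] [465.52114616  22.81372902 170.        ]
scene pin_grip 0.91 [349. 127.] [329.6 278.1 104. ]
scene pin_grip 0.72 [377. 126.] [331.  360.6 104. ]
scene pin_grip 0.47 [368. 156.] [464.1 311.8 104. ]
scene key_grip 0.73 [368. 174.] [526.7 300.7  98. ]
side pin_grip 0.76 [306. 319.] [379.5 331.4 104. ]
side pin_grip 0.74 [316. 280.] [382.8 233.  104. ]
side pin_grip 0.65 [340. 164.] [ 410.5 -233.   104. ]
side pin_grip 0.32 [271. 146.] [ 623.5 -275.5  104. ]
side key_grip 0.83 [230. 296.] [526.8 315.3  98. ]
side key_grip 0.69 [338. 163.] [ 419.7 -246.5   98. ]
tri [459.76493932 317.2254705  100.44450098]
scene [[355.0, 158.0], [382.0, 158.0], [382.0, 208.0], [355.0, 208.0]]
side [[201.89999389648438, 330.79998779296875], [218.10000610351562, 285.5], [290.70001220703125, 311.5], [274.5, 356.70001220703125]]
scene tip_box [513.  59.  40.]
scene rack [ 464. -329.   40.]
scene bottle [ 637. -358.   40.]
side tip_box [681. 340.  40.]
decoys tri [366.64572115 287.81266834 103.4338604 ] [375.46030365 347.21950113 136.99472967] [377.09970042 263.28395908 138.31033576]
```

View pics/c1.png

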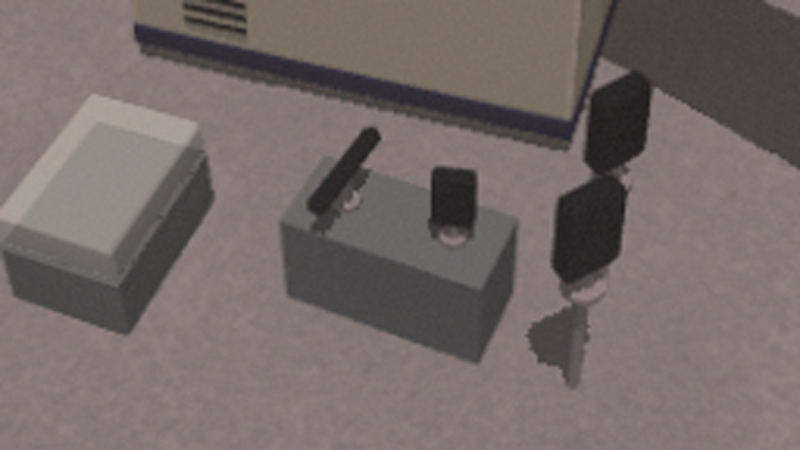

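>>> move_arm([
  [[0,0,-10],[0.06,-0.03,-0.03],1],
  [[0,0,-20],[0.12,-0.06,-0.03],1],
  [[0,0,-30],[0.18,-0.09,-0.03],1],
  [[0,0,-40],[0.24,-0.12,-0.03],1],
  [[0,0,-50],[0.3,-0.155,-0.03],1],
])

```text
t: 2.62
eef_pos: [484.1, 274.8, 244.8]
tcp_rot: [3.141, 0.0, 2.449]
ft_force: [1.1, 0.7, 0.2]
opening: 0.999
grip_force: 0.0
```

>>> move_arm([
  [[0,0,-10],[0.0,0,0],1],
  [[0,0,-20],[0,0,0],1],
  [[0,0,-30],[0,0,0],1],
  [[0,0,-40],[0,0,0],1],
  [[0,0,-40],[0,0,0],1],
])

```text
t: 3.25
eef_pos: [485.1, 273.2, 244.7]
tcp_rot: [3.142, 0.0, 3.14]
ft_force: [-0.5, -1.2, -0.2]
opening: 1.0
grip_force: 0.0
```

Run:
```python
from h import *
s=readout.state();print(s["eef_pos"],s["tcp_rot"],s["joints"])
c=eyes.read_camera("wrist");save(c,"w1.png")
print(np.round(c["extrinsics"],3).tolist())
for k in("pin_grip","key_grip","block"):
  for r in eyes.cut_out(c,k):
    ys,xs=np.nonzero(r["mask"]);R=cv2.minAreaRect(np.c_[xs,ys].astype(np.float32))
    print(k,round(r["score"],2),np.round(r["uv"]),onz(c,r["uv"],{"p":104,"k":98,"b":70}[k[0]]).round(1),R)
print(proj(c,[[460,317,104],[460,317,70]]))
```

```text
[485.08430406 273.16816133 244.66573451] [3.14155014e+00 1.45367626e-04 3.14039014e+00] [ 3.94228360e-01  3.63311141e-01  1.68935586e+00 -1.89199200e-05
  1.08877513e+00 -1.17535668e+00]
[[0.001, -0.96, -0.281, 406.007], [1.0, 0.001, -0.001, 274.093], [0.001, -0.281, 0.96, 415.281], [0.0, 0.0, 0.0, 1.0]]
pin_grip 0.9 [305. 154.] [462.6 320.9 104. ] ((304.0445251464844, 154.4124755859375), (33.99144744873047, 19.610448837280273), 60.642250061035156)
pin_grip 0.82 [349.  60.] [375.  357.8 104. ] ((345.7500305175781, 65.25), (53.740108489990234, 53.03300476074219), 45.0)
pin_grip 0.8 [246.  59.] [374.8 264.4 104. ] ((242.80459594726562, 60.909400939941406), (52.47434616088867, 30.18560028076172), 37.405357360839844)
pin_grip 0.67 [ 92. 184.] [492.5 106.2 104. ] ((90.91912078857422, 227.7350311279297), (233.1013641357422, 183.02615356445312), 87.95458984375)
key_grip 0.97 [293. 219.] [532.4 312.1  98. ] ((295.0305480957031, 214.12960815429688), (68.7310791015625, 21.7071533203125), 8.530765533447266)
block 0.76 [289. 170.] [486.2 309.3  70. ] ((295.0069274902344, 175.26861572265625), (59.729576110839844, 118.7844467163086), 6.115502834320068)
block 0.41 [294. 217.] [541.1 316.6  70. ] ((294.949951171875, 213.84996032714844), (66.89230346679688, 21.213205337524414), 8.13010311126709)
[[301.29233987 151.68475375]
 [297.13524466 146.25211487]]
```

View pics/w1.png

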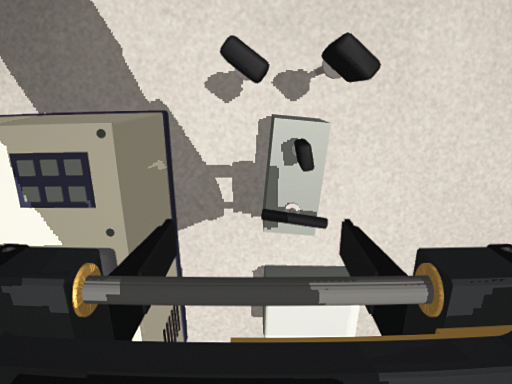

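The wrist view shows the block centred at (295,175), the pin's paddle at (304,154), rotated slightly, the key bar at (295,217), and the decoys at (245,58) and (350,58).

```bash
cat >> h.py <<'E'
def fitbox(c,mask,half,z,p0,fixed=None):
    from scipy.optimize import minimize
    S=8;m=mask.astype(np.float32)
    ys,xs=np.nonzero(mask);x0,x1,y0,y1=xs.min()-15,xs.max()+15,ys.min()-15,ys.max()+15
    big=cv2.resize(m[y0:y1,x0:x1],None,fx=S,fy=S,interpolation=cv2.INTER_NEAREST)>0.5
    sg=np.array([[a,b,d] for a in(-1,1) for b in(-1,1) for d in(-1,1)])*half
    def f(p):
        a=np.radians(p[2]);R=np.array([[np.cos(a),-np.sin(a),0],[np.sin(a),np.cos(a),0],[0,0,1]])
        uv=(proj(c,sg@R.T+[p[0],p[1],z])+.5-[x0,y0])*S
        im=np.zeros(big.shape,np.uint8);cv2.fillConvexPoly(im,cv2.convexHull(uv.round().astype(np.int32)),1)
        im=im>0;return 1-(im&big).sum()/(im|big).sum()
    best=min((minimize(f,[p0[0],p0[1],y],method="Nelder-Mead",options=dict(initial_simplex=[[p0[0],p0[1],y],[p0[0]+4,p0[1],y],[p0[0],p0[1]+4,y],[p0[0],p0[1],y+12]])) for y in np.arange(-60,61,20)+p0[2]),key=lambda r:r.fun)
    return best.x.round(2),round(best.fun,3)
E
python3 - <<'E'
from h import *
c=eyes.read_camera("wrist");im=c["img"].max(2)
r=eyes.cut_out(c,"pin_grip")[0]["mask"]
d=np.zeros_like(r);d[132:176,290:325]=im[132:176,290:325]<50
print(r.sum(),d.sum())
for m in(r,d): print(fitbox(c,m,np.array([13,6,20]),104,(462,320,0)))
m=(d*255).astype(np.uint8);print([''.join('#' if v else '.' for v in row) for row in d[136:174,292:320]][::3])
E
```

```text
2123 415
(array([462., 320., -60.]), np.float64(1.0))
(array([461.05, 318.38,  18.52]), np.float64(0.217))
['............................', '....##.######...............', '..##############............', '...###############..........', '...##########....##.........', '....###########..##.........', '.....##########..###........', '.....###############........', '.....################.......', '.......##############.......', '.........#############......', '...........########.........', '............................']
```

>>> move_arm([
  [[0,0,0],[0.024,0.045,0.03],1],
  [[0,0,0],[0.024,0.045,0.05],1],
  [[0,0,0],[0.024,0.045,0.05],1],
])

```text
t: 3.92
eef_pos: [460.5, 318.2, 193.6]
tcp_rot: [-3.14, -0.002, 3.141]
ft_force: [0.8, 0.1, 0.4]
opening: 1.0
grip_force: 0.0
```

Run:
```python
from h import *
s=readout.state();print(s["eef_pos"],s["tcp_rot"])
c=eyes.read_camera("wrist");im=c["img"].max(2)
for r in eyes.cut_out(c,"pin_grip"):
  print(round(r["score"],2),np.round(r["uv"]),r["mask"].sum())
p=proj(c,[[461,319,104]])[0];print(p)
u,v=p.astype(int)
L=sorted(eyes.cut_out(c,"pin_grip"),key=lambda r:np.hypot(*(r["uv"]-p)))[0]["mask"]
print(fitbox(c,L,np.array([13,6,20]),104,(461,319,15)))
d=np.zeros_like(L);K=cv2.dilate(L.astype(np.uint8),np.ones((9,9)))>0;d=K&(im<50)
print(fitbox(c,d,np.array([13,6,20]),104,(461,319,15)))
cv2.imwrite("pics/w2.png",cv2.resize(c["img"][max(v-110,0):v+110,u-140:u+140,::-1],(784,588),interpolation=cv2.INTER_NEAREST)); print(max(v-110,0),u-140)
```

```text
[460.46323674 318.15140715 193.56610025] [-3.14033703e+00 -2.15737274e-03  3.14138386e+00]
0.86 [261. 197.] 687
0.85 [178.  91.] 2383
0.61 [301.  89.] 2093
[257.29914701 192.49712169]
(array([462.43, 319.11,   8.82]), np.float64(0.12))
(array([462.15, 319.12,   8.26]), np.float64(0.141))
82 117
```

View pics/w2.png

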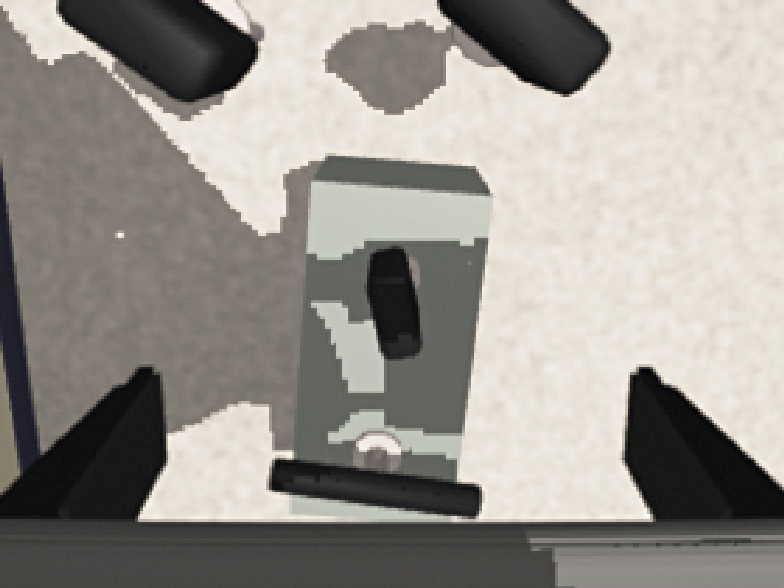

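>>> move_arm([
  [[0,0,-8.5],[-0.002,0.001,0.03],1],
  [[0,0,-8.5],[-0.002,0.001,0.08],1],
  [[0,0,-8.5],[-0.002,0.001,0.1045],1],
  [[0,0,-8.5],[-0.002,0.001,0.1045],1],
  [[0,0,-8.5],[-0.002,0.001,0.1045],-1],
])

```text
t: 4.7
eef_pos: [464.0, 319.3, 91.6]
tcp_rot: [3.141, 0.002, -2.994]
ft_force: [0.9, -0.2, 0.1]
opening: 0.944
grip_force: 0.0
```

>>> move_arm([
  [[0,0,0],[0,0,0],-1],
  [[0,0,0],[0,0,0],-1],
  [[0,0,0],[0,0,0],-1],
  [[0,0,0],[0,0,0],-1],
])

```text
t: 5.2
eef_pos: [463.1, 319.2, 90.3]
tcp_rot: [3.142, 0.0, -2.993]
ft_force: [0.2, 0.2, 0.9]
opening: 0.531
grip_force: 0.0
```

>>> move_arm([
  [[0,0,0],[0,0,0],-1],
  [[0,0,0],[0,0,0],-1],
  [[0,0,0],[0,0,0],-1],
  [[0,0,0],[0,0,0],-1],
  [[0,0,0],[0,0,0],-1],
])

```text
t: 5.82
eef_pos: [463.2, 319.1, 90.1]
tcp_rot: [-3.141, 0.0, -2.993]
ft_force: [0.1, -0.9, -0.3]
opening: 0.123
grip_force: 30.0
```

```bash
python3 -c "
from h import *
s=readout.state();print({k:np.round(s[k],2) for k in s})"
```

```text
{'t': np.float64(5.82), 'joints': array([ 0.49,  0.56,  1.84, -0.  ,  0.74, -1.23]), 'qvel': array([-0., -0.,  0.,  0.,  0.,  0.]), 'tau': array([  0.6 , -58.63, -18.42,   0.23,   0.15,   0.  ]), 'eef_pos': array([463.16, 319.08,  90.08]), 'tcp_rot': array([-3.14,  0.  , -2.99]), 'ft_force': array([ 0.05, -0.93, -0.34]), 'moment': array([-0.07, -0.2 , -0.02]), 'grip_force': np.float64(30.0), 'opening': np.float64(0.12)}
```

>>> move_arm([
  [[0,0,0],[0,0,-0.03],-1],
  [[0,0,0],[0,0,-0.075],-1],
  [[0,0,0],[0,0,-0.13],-1],
  [[0,0,8.5],[0,0,-0.19],-1],
  [[0,0,8.5],[0,0,-0.19],-1],
])

```text
t: 6.45
eef_pos: [464.1, 319.9, 284.5]
tcp_rot: [3.138, 0.007, 3.14]
ft_force: [-0.8, -0.4, -1.2]
opening: 0.125
grip_force: 30.0
```

>>> move_arm([
  [[0,0,0],[-0.003,-0.06,-0.02],-1],
  [[0,0,0],[-0.003,-0.12,-0.02],-1],
  [[0,0,0],[-0.003,-0.18,-0.02],-1],
  [[0,0,0],[-0.003,-0.24,-0.02],-1],
  [[0,0,0],[-0.003,-0.28,-0.02],-1],
])

```text
t: 7.08
eef_pos: [465.4, 37.0, 299.1]
tcp_rot: [3.142, -0.001, 3.141]
ft_force: [0.1, -0.3, 0.0]
opening: 0.126
grip_force: 30.0
```

>>> move_arm([
  [[0,0,0],[0,0,0],-1],
  [[0,0,0],[0,0,0],-1],
])

```text
t: 7.32
eef_pos: [465.9, 39.5, 299.5]
tcp_rot: [3.141, -0.001, -3.142]
ft_force: [0.3, -0.3, 0.1]
opening: 0.125
grip_force: 30.0
```

Run:
```python
from h import *
s=readout.state();print({k:np.round(s[k],3) for k in s})
c=eyes.read_camera("wrist")
t=s["eef_pos"]
print(proj(c,[[466,39,170],[t[0],t[1],t[2]-82],[t[0],t[1],t[2]-20]]))
cv2.imwrite("pics/w3.png",cv2.resize(c["img"][:,:,::-1],(768,576),interpolation=cv2.INTER_CUBIC))
```

```text
{'t': np.float64(7.325), 'joints': array([-0.057,  0.177,  1.803,  0.   ,  1.163, -1.628]), 'qvel': array([ 0.023, -0.   , -0.003, -0.001,  0.003,  0.003]), 'tau': array([ -1.248, -40.394, -27.034,  -0.079,   0.071,  -0.051]), 'eef_pos': array([465.91 ,  39.476, 299.481]), 'tcp_rot': array([ 3.141e+00, -1.000e-03, -3.142e+00]), 'ft_force': array([ 0.279, -0.332,  0.136]), 'moment': array([ 0.113, -0.063,  0.033]), 'grip_force': np.float64(30.0), 'opening': np.float64(0.125)}
[[255.76793324 179.83160935]
 [256.12588224 194.47951363]
 [255.85535861 223.55909494]]
```

View pics/w3.png

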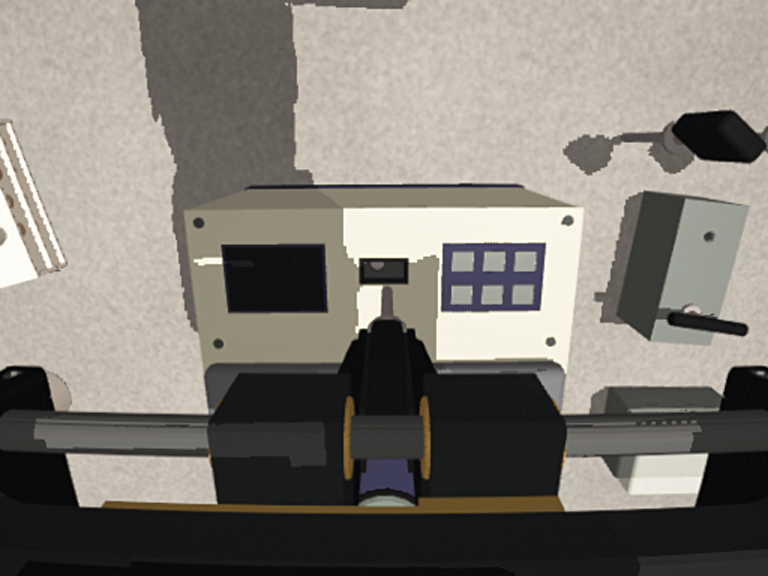

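The wrist view shows the hole at (256,180) in camera pixels with the guide bore visible at about (251,177), and the pin tip at about (258,194).

Run:
```python
from h import *
c=eyes.read_camera("wrist");g=c["img"].max(2)
for v in range(168,212): print(v,' '.join('%3d'%x for x in g[v,236:280]))
```

```text
168 248 248 248 248 248 248 248 248 248 248 248 248 248 248 248 248 248 248 248 248 248 248 248 248 248 248 248 249 248 249 248 248 248 249 248 248 248 248 248 248 248 248 248 248
169 248 248 248 248 249 249 249 249 249 249 249 249 249 249 249 249 249 249 249 249 249 249 249 249 250 250 251 251 251 251 251 251 251 251 250 250 249 248 248 248 248 248 248 248
170 248 248 250 252 254 254 255 255 255 255 255 255 255 255 255 255 255 255 255 255 255 255 255 255 255 253 253 254 254 254 254 254 254 253 252 248 251 249 248 248 248 248 248 248
171 249 250 250 244 251 254 254 254 254 254 255 255 255 255 255 255 255 254 255 254 255 254 255 255 255 211 203 203 204 203 203 204 203 204 198 204 255 250 249 248 248 248 248 249
172 251 252 247 107  66  71  72  70  71  72  70  70  70  70  71  71  70  69  72  71  71  72  71  71  71  50  52  51  51  51  52  51  53  55  49  98 255 253 250 249 249 249 250 252
173 252 254 255 107  18  23  25  25  25  25  20  24  21  21  20  23  22  31  28  25  26  27  31  31  31  26  28  27  28  29  29  30  30  29  28  88 255 255 253 253 253 253 254 255
174 255 255 255 113 
[... 6119 characters left out ...]
 247 247 247 247 247 247 247 247 247 247 248 249 255 245 108  82  86  87  86  84  83  82 129 151 150 149 149 149 148 149 149 148 149 148 149 148 149 148 148 149
209 142 160 255 250 248 247 247 247 247 247 247 247 247 248 249 252 255 234 107  83  86  86  87  85  83  84 128 151 152 150 150 149 148 148 147 149 149 149 148 149 148 149 149 147
210 142 158 255 250 248 247 247 247 247 247 247 247 249 251 251 252 251 178  94  84  88  92  90  87  86  85 110 137 140 147 150 150 150 149 149 148 148 149 149 148 150 148 150 148
211 142 159 255 251 247 247 247 247 247 247 248 249 252 254 220 177 116  90  89  94  97  98  99  96  96  91  89  92 100 122 145 151 150 149 150 148 149 148 148 149 148 149 149 147
```

Run:
```python
from h import *
c=eyes.read_camera("wrist");t=readout.state()["eef_pos"];print(t)
for uv in((239.2,180),(271.5,180),(255.3,171.7),(255.3,189),(255.3,180.4)): print("rim z170",onz(c,uv,170).round(2))
for uv in((246.4,175.5),(255.4,175.5),(251,179.7)): print("bore z154",onz(c,uv,154).round(2))
print("floor154",[onz(c,uv,154).round(1) for uv in ((242,179),(268.5,179),(255,173.5),(255,184.5))])
z=t[2]-82
print("shaft",onz(c,(254.3,194),z+3).round(2),onz(c,(261.2,194),z+3).round(2),"shaft up",onz(c,(253.8,207),z+25).round(2),onz(c,(261.8,207),z+25).round(2))
for dx in(0,1,-1): print(proj(c,[[t[0]+dx,t[1],z],[t[0]+dx,t[1],z+3]]).round(2))
```

```text
[466.01056795  40.1104756  299.80259655]
rim z170 [466.39  23.63 170.  ]
rim z170 [466.35  54.69 170.  ]
rim z170 [458.18  39.11 170.  ]
rim z170 [475.39  39.11 170.  ]
rim z170 [466.77  39.11 170.  ]
bore z154 [465.91  30.05 154.  ]
bore z154 [465.9   39.13 154.  ]
bore z154 [470.29  34.67 154.  ]
floor154 [array([469.6,  25.6, 154. ]), array([469.5,  52.4, 154. ]), array([463.8,  38.7, 154. ]), array([475.3,  38.7, 154. ])]
shaft [464.66  38.58 220.8 ] [464.65  44.16 220.8 ] shaft up [467.98  38.38 242.8 ] [467.97  44.35 242.8 ]
[[256.21 194.49]
 [256.2  195.59]]
[[256.21 195.65]
 [256.2  196.77]]
[[256.21 193.32]
 [256.2  194.42]]
```

>>> move_arm([
  [[0,0,0],[-0.0023,-0.0067,0.02],-1],
  [[0,0,0],[-0.0023,-0.0067,0.04],-1],
  [[0,0,0],[-0.0023,-0.0067,0.04],-1],
  [[0,0,0],[-0.0023,-0.0067,0.04],-1],
])

```text
t: 7.98
eef_pos: [468.7, 32.9, 260.7]
tcp_rot: [-3.142, 0.001, -3.141]
ft_force: [-0.7, -0.1, 0.4]
opening: 0.126
grip_force: 30.0
```

Run:
```python
from h import *
c=eyes.read_camera("wrist");s=readout.state();t=s["eef_pos"];print(t,s["ft_force"],s["moment"])
print(proj(c,[[466.8,39.1,170],[466.5,34.65,154],[t[0],t[1],t[2]-82],[t[0]-2,t[1]+1.3,t[2]-79]]))
cv2.imwrite("pics/w4.png",cv2.resize(c["img"][150:240,196:316,::-1],(800,600),interpolation=cv2.INTER_NEAREST))
```

```text
[468.69636146  32.82430686 260.86462435] [ 0.1730904  -0.26562652  0.10505144] [ 0.1225744  -0.00937776  0.03413446]
[[263.50874539 189.06731761]
 [258.17755413 183.64458988]
 [256.03299319 194.35326545]
 [257.62862202 193.10417563]]
```

View pics/w4.png

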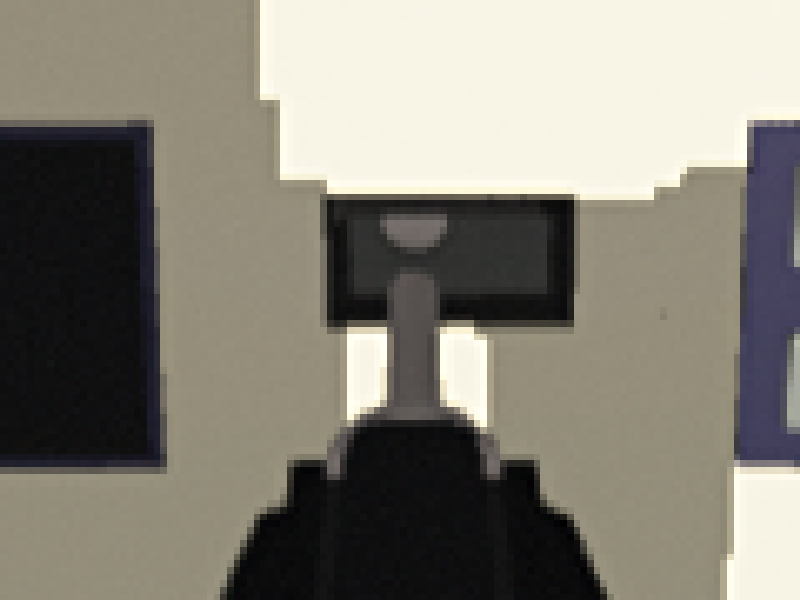

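Shaft and bore share column ≈258, so they line up in y. The tip sits at row ≈191 against a hole centre at row 189, so I'll apply a small x correction and feel downward.

>>> move_arm([
  [[0,0,0],[0.0005,0,0.01],-1],
  [[0,0,0],[0.0005,0,0.018],-1],
  [[0,0,0],[0.0005,0,0.022],-1],
  [[0,0,0],[0.0005,0,0.022],-1],
])

```text
t: 8.52
eef_pos: [467.8, 32.4, 237.8]
tcp_rot: [3.142, -0.001, 3.142]
ft_force: [0.2, 1.0, -0.1]
opening: 0.123
grip_force: 30.0
```

>>> move_arm([
  [[0,0,0],[0,0,0.001],-1],
  [[0,0,0],[0,0,0.002],-1],
  [[0,0,0],[0,0,0.003],-1],
  [[0,0,0],[0,0,0.003],-1],
])

```text
t: 9.02
eef_pos: [467.9, 32.5, 235.1]
tcp_rot: [-3.142, 0.0, -3.142]
ft_force: [-0.1, 0.6, -0.1]
opening: 0.123
grip_force: 30.0
```

>>> move_arm([
  [[0,0,0],[0,0,0.001],-1],
  [[0,0,0],[0,0,0.002],-1],
  [[0,0,0],[0,0,0.002],-1],
])

```text
t: 9.4
eef_pos: [467.9, 32.5, 233.0]
tcp_rot: [3.142, -0.0, 3.142]
ft_force: [0.1, -0.4, -0.2]
opening: 0.126
grip_force: 30.0
```

>>> move_arm([
  [[0,0,0],[0,0,0.001],-1],
  [[0,0,0],[0,0,0.002],-1],
  [[0,0,0],[0,0,0.002],-1],
])

```text
t: 9.78
eef_pos: [467.9, 32.5, 231.0]
tcp_rot: [3.142, -0.0, 3.142]
ft_force: [-0.1, -0.6, -0.4]
opening: 0.125
grip_force: 30.0
```

>>> move_arm([
  [[0,0,0],[0,0,0.001],-1],
  [[0,0,0],[0,0,0.002],-1],
  [[0,0,0],[0,0,0.002],-1],
])

```text
t: 10.15
eef_pos: [467.9, 32.5, 229.0]
tcp_rot: [-3.142, -0.0, -3.142]
ft_force: [0.7, 0.2, -0.9]
opening: 0.123
grip_force: 30.0
```

>>> move_arm([
  [[0,0,0],[0,0,0.001],-1],
  [[0,0,0],[0,0,0.002],-1],
  [[0,0,0],[0,0,0.002],-1],
])

```text
t: 10.52
eef_pos: [467.9, 32.5, 227.0]
tcp_rot: [3.142, -0.0, -3.142]
ft_force: [-0.1, 0.1, -0.1]
opening: 0.127
grip_force: 30.0
```

>>> move_arm([
  [[0,0,0],[0,0,0.001],-1],
  [[0,0,0],[0,0,0.002],-1],
  [[0,0,0],[0,0,0.002],-1],
])

```text
t: 10.9
eef_pos: [468.0, 32.4, 225.4]
tcp_rot: [-3.142, 0.001, -3.142]
ft_force: [-1.7, 0.3, 4.9]
opening: 0.125
grip_force: 30.0
```

Contact with the catch; pressing on in small steps.

>>> move_arm([
  [[0,0,0],[0,0,0.001],-1],
  [[0,0,0],[0,0,0.002],-1],
  [[0,0,0],[0,0,0.003],-1],
  [[0,0,0],[0,0,0.003],-1],
])

```text
t: 11.4
eef_pos: [467.8, 32.5, 222.5]
tcp_rot: [-3.142, 0.0, -3.142]
ft_force: [-1.7, 0.1, 5.5]
opening: 0.125
grip_force: 30.0
```

>>> move_arm([
  [[0,0,0],[0,0,0.001],-1],
  [[0,0,0],[0,0,0.002],-1],
  [[0,0,0],[0,0,0.002],-1],
])

```text
t: 11.78
eef_pos: [467.8, 32.4, 220.4]
tcp_rot: [-3.142, 0.0, -3.142]
ft_force: [-2.3, -0.6, 5.1]
opening: 0.127
grip_force: 30.0
```

>>> move_arm([
  [[0,0,0],[0,0,0.001],-1],
  [[0,0,0],[0,0,0.001],-1],
])

```text
t: 12.02
eef_pos: [467.8, 32.5, 219.3]
tcp_rot: [-3.142, -0.0, -3.142]
ft_force: [-1.4, -0.2, 3.9]
opening: 0.126
grip_force: 30.0
```

Run:
```python
from h import *
c=eyes.read_camera("wrist");save(c,"w5.png");s=readout.state();print(s["t"],s["eef_pos"],s["ft_force"])
a=cv2.imread("pics/w1.png")
c=eyes.read_camera("side");save(c,"s5.png")
print(np.abs(c["img"][140:215,160:300].astype(int)-cv2.imread("pics/side0.png")[140:215,160:300,::-1]).mean())
```

```text
12.075 [467.7846941   32.48102555 219.224574  ] [-1.70618604  0.54571166  3.87349823]
12.293619047619048
```

>>> move_arm([
  [[0,0,0],[0,0,0.001],-1],
  [[0,0,0],[0,0,0.001],-1],
])

```text
t: 12.38
eef_pos: [467.8, 32.4, 218.2]
tcp_rot: [-3.142, -0.0, 3.142]
ft_force: [-2.5, 0.1, 5.6]
opening: 0.125
grip_force: 30.0
```

>>> move_arm([
  [[0,0,0],[0,0,0.001],-1],
  [[0,0,0],[0,0,0.001],-1],
])

```text
t: 12.62
eef_pos: [467.8, 32.4, 217.2]
tcp_rot: [-3.142, -0.0, 3.142]
ft_force: [-2.7, -0.6, 5.8]
opening: 0.122
grip_force: 30.0
```

Run:
```python
from h import *
s=readout.state();print(s["t"],s["eef_pos"],s["ft_force"],s["moment"])
c=eyes.read_camera("side");save(c,"s6.png")
```

```text
12.625 [467.82753162  32.43874075 217.196942  ] [-2.68965084 -0.55934287  5.81607313] [0.10768678 0.63001383 0.00737826]
```

View pics/s6.png

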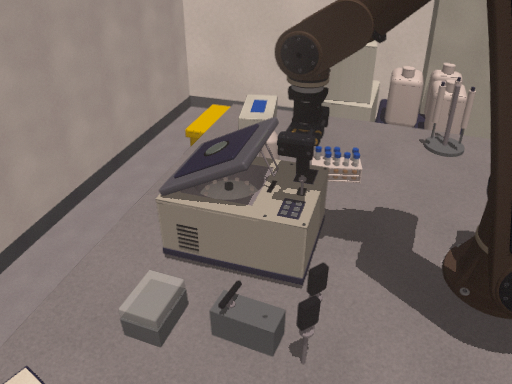

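The side view shows the lid swinging up with the pin still in the hole. Now I'll withdraw and return it.

>>> move_arm([
  [[0,0,0],[0,0,-0.01],-1],
  [[0,0,0],[0,0,-0.03],-1],
  [[0,0,0],[0,0,-0.06],-1],
  [[0,0,0],[0,0,-0.085],-1],
  [[0,0,0],[0,0,-0.085],-1],
])

```text
t: 13.3
eef_pos: [468.5, 32.5, 303.5]
tcp_rot: [-3.141, 0.003, -3.142]
ft_force: [-0.5, -0.4, -1.0]
opening: 0.126
grip_force: 30.0
```

>>> move_arm([
  [[0,0,-2],[0.0046,0.06,0],-1],
  [[0,0,-4],[0.0046,0.12,0],-1],
  [[0,0,-6],[0.0046,0.18,0],-1],
  [[0,0,-8],[0.0046,0.24,0],-1],
  [[0,0,-8.5],[0.0046,0.2866,0],-1],
])

```text
t: 13.92
eef_pos: [462.7, 321.3, 300.7]
tcp_rot: [-3.141, -0.001, -2.992]
ft_force: [-0.0, -0.7, 0.1]
opening: 0.124
grip_force: 30.0
```

>>> move_arm([
  [[0,0,0],[0,0,0.05],-1],
  [[0,0,0],[0,0,0.09],-1],
  [[0,0,0],[0,0,0.12],-1],
  [[0,0,0],[0,0,0.12],-1],
  [[0,0,0],[0,0,0.12],-1],
])

```text
t: 14.55
eef_pos: [463.6, 319.2, 182.7]
tcp_rot: [3.141, 0.001, -2.993]
ft_force: [-0.7, -0.4, -1.1]
opening: 0.126
grip_force: 30.0
```

Run:
```python
from h import *
s=readout.state();print(s["t"],s["eef_pos"],s["tcp_rot"],s["ft_force"],s["moment"])
c=eyes.read_camera("wrist")
t=s["eef_pos"];print(proj(c,[[462.2,319.1,70],[t[0],t[1],t[2]-82],[t[0]-1,t[1]+1.3,t[2]-79]]))
cv2.imwrite("pics/w7.png",cv2.resize(c["img"][120:255,166:346,::-1],(800,600),interpolation=cv2.INTER_NEAREST))
```

```text
14.55 [463.62123296 319.19113796 182.74057017] [ 3.14139624e+00  6.60353215e-04 -2.99332284e+00] [-0.67680144 -0.3992828  -1.10483367] [ 0.14128247 -0.03350381 -0.01908542]
[[256.40934231 182.49422356]
 [256.18803049 194.08484039]
 [257.9481365  194.25179646]]
```

View pics/w7.png

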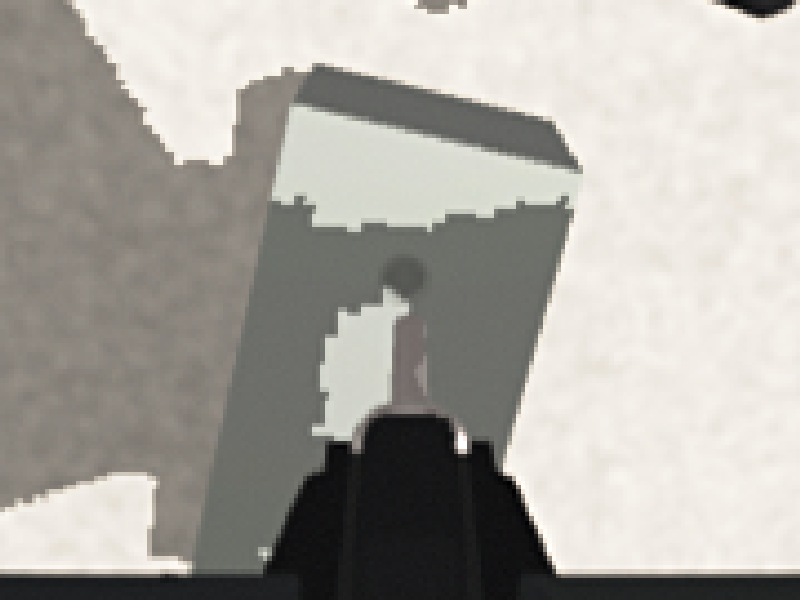

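The bore is at pixel (257,182) and the tip at (258,191), which matches the grasp offset seen on lifting, so I'll descend along the original line with force checks.

>>> move_arm([
  [[0,0,0],[0,0,0.015],-1],
  [[0,0,0],[0,0,0.025],-1],
  [[0,0,0],[0,0,0.028],-1],
  [[0,0,0],[0,0,0.028],-1],
])

```text
t: 15.1
eef_pos: [463.3, 319.1, 153.9]
tcp_rot: [-3.141, -0.0, -2.993]
ft_force: [-0.4, -0.7, -0.1]
opening: 0.124
grip_force: 30.0
```

>>> move_arm([
  [[0,0,0],[0,0,0.0015],-1],
  [[0,0,0],[0,0,0.003],-1],
  [[0,0,0],[0,0,0.004],-1],
  [[0,0,0],[0,0,0.004],-1],
])

```text
t: 15.6
eef_pos: [463.3, 319.0, 150.1]
tcp_rot: [-3.142, 0.0, -2.993]
ft_force: [-0.2, -0.3, -0.3]
opening: 0.127
grip_force: 30.0
```

>>> move_arm([
  [[0,0,0],[0,0,0.0015],-1],
  [[0,0,0],[0,0,0.003],-1],
  [[0,0,0],[0,0,0.004],-1],
  [[0,0,0],[0,0,0.004],-1],
])

```text
t: 16.1
eef_pos: [463.3, 319.1, 146.0]
tcp_rot: [-3.142, -0.0, -2.993]
ft_force: [0.8, -0.1, -0.0]
opening: 0.124
grip_force: 30.0
```

Tip is in the bore without force. I'll continue down.

>>> move_arm([
  [[0,0,0],[0,0,0.005],-1],
  [[0,0,0],[0,0,0.01],-1],
  [[0,0,0],[0,0,0.015],-1],
  [[0,0,0],[0,0,0.015],-1],
])

```text
t: 16.6
eef_pos: [463.1, 319.0, 130.6]
tcp_rot: [-3.141, -0.001, -2.993]
ft_force: [-0.1, -0.2, -1.2]
opening: 0.127
grip_force: 30.0
```

>>> move_arm([
  [[0,0,0],[0,0,0.01],-1],
  [[0,0,0],[0,0,0.02],-1],
  [[0,0,0],[0,0,0.03],-1],
  [[0,0,0],[0,0,0.036],-1],
  [[0,0,0],[0,0,0.036],-1],
])

```text
t: 17.23
eef_pos: [463.2, 319.0, 94.6]
tcp_rot: [-3.141, -0.001, -2.993]
ft_force: [-0.2, 0.1, 0.0]
opening: 0.125
grip_force: 30.0
```

>>> move_arm([
  [[0,0,0],[0,0,0.001],-1],
  [[0,0,0],[0,0,0.003],-1],
  [[0,0,0],[0,0,0.004],-1],
  [[0,0,0],[0,0,0.004],-1],
])

```text
t: 17.73
eef_pos: [463.3, 319.1, 91.1]
tcp_rot: [-3.142, 0.0, -2.993]
ft_force: [-0.1, 0.1, 0.3]
opening: 0.123
grip_force: 30.0
```

>>> move_arm([
  [[0,0,0],[0,0,0.001],-1],
  [[0,0,0],[0,0,0.001],-1],
  [[0,0,0],[0,0,0.001],0],
  [[0,0,0],[0,0,0.001],0.5],
  [[0,0,0],[0,0,0.001],0.5],
])

```text
t: 18.35
eef_pos: [463.3, 319.1, 90.2]
tcp_rot: [-3.142, 0.0, -2.993]
ft_force: [-0.3, -0.3, -0.2]
opening: 0.385
grip_force: 0.0
```

>>> move_arm([
  [[0,0,0],[0,0,0],0.5],
  [[0,0,0],[0,0,0],0.5],
  [[0,0,0],[0,0,0],0.5],
  [[0,0,0],[0,0,0],0.5],
])

```text
t: 18.85
eef_pos: [463.3, 319.1, 90.1]
tcp_rot: [-3.142, 0.0, -2.993]
ft_force: [-0.3, -0.5, 0.1]
opening: 0.738
grip_force: 0.0
```

>>> move_arm([
  [[0,0,0],[0,0,-0.03],0.5],
  [[0,0,0],[0,0,-0.07],0.5],
  [[0,0,0],[0,0,-0.11],0.5],
  [[0,0,0],[0,0,-0.11],0.5],
])

```text
t: 19.35
eef_pos: [464.2, 319.6, 202.9]
tcp_rot: [3.14, 0.005, -2.993]
ft_force: [-0.8, -0.0, -1.6]
opening: 0.752
grip_force: 0.0
```

Run:
```python
from h import *
s=readout.state();print(s["t"],s["eef_pos"],s["ft_force"],s["opening"])
a=eyes.read_camera("wrist");b=eyes.read_camera("side")
p=proj(a,[[462,319,104]])[0]
L=sorted(eyes.cut_out(a,"pin_grip"),key=lambda r:np.hypot(*(r["uv"]-p)))[0]["mask"]
print(fitbox(a,L,np.array([13,6,20]),104,(462,319,8)))
cv2.imwrite("pics/end.png",np.hstack([a["img"][80:300,160:360,::-1],b["img"][80:384,150:350,::-1][84:]]))
print(np.abs(b["img"][270:360,120:380].astype(int)-cv2.imread("pics/side0.png")[270:360,120:380,::-1]).max(2).__gt__(60).sum())
```

```text
19.35 [464.2058992  319.60004446 202.87013812] [-0.8107482  -0.03361087 -1.55650792] 0.7518108954505573
(array([461.21, 319.89,   8.07]), np.float64(0.12))
53
```

View pics/end.png

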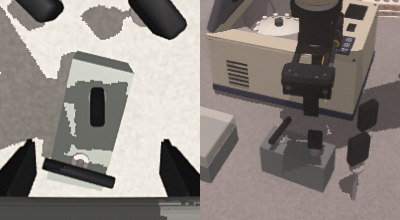

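The left half shows the paddle at (97,107), back home in the block. The right half shows the pin seated, the key in place and the lid open. I'll hand it in.

```bash
python3 -c "
from cell import env;print(env.job_done())"
```

```text
the job is handed in; nothing more can be done
None
```

I handed the job in: the catch tripped gently (wrist force under about 7 N) and the lid swung open. The pin is back home in its bore, within about 1.5 mm of where it started by camera; the judged result wasn't shown.

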